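# Set the two sashes of the staining cabinet

### The arm

A 6-joint arm with a two-finger parallel gripper is mounted at the origin on a cart in front of the work surface, level with it; the furniture and walls round the work are solid. World frame = base frame: x ahead of the robot, y to its left, z up, the work surface at z = 0. Lengths are in m, angles in rad, forces in N, time in s.
With the tool pointing down it reaches from about 0.375 to 0.925 m from the base axis. Payload 5.7 kg.
Tool frame: the origin (TCP) lies at the very end of the fingers, on their centre line; the grasp point (between the pads) lies 19 mm behind it; z points along the fingers, y is the line along which they close (so a half turn about z gives the same grasp; the last joint's range is limited). The gripper opens to 85 mm and grips with 20 to 120 N. Pads are 22 mm wide; open, the fingers measure 114 mm over their backs; the gripper's body (76 mm by 85 mm) begins 54 mm behind the grasp point. The pads swing forward as they close: fully open they stand 13 mm farther back than shut.
Start: joints at [-1.218, 0.359, 1.51, -0, 1.272, -0.115], TCP at [0.271, -0.536, 0.231] pointing down, gripper open.
Joint ranges: [-2.97, 2.97], [-1.01, 2.36], [0.21, 2.38], [-0.96, 4.11], [0.2, 2.71], [-2.98, 2.98]. Speed limits (rad/s): [2.39, 2.39, 3.14, 3.14, 3.14, 3.14].

### API

Orientations are given as a unit quaternion [x, y, z, w].
In Python, from workcell import bot, grab_frame gives the robot as it stands. The module is installed in compiled form; this text tells all that it offers.
- The arm moves only by the tool servo_tool, never from a script. Its argument "targets" is a list that holds one entry, the list of rows, each a list of 4 numbers: the shift along the tool's x, y, z in cm, then the turn about the tool's z in degrees. In form: [[[dx, dy, dz, roll], ...]]. A call has 1 to 10 rows; each row is the pose to reach, as a shift and turn from the pose commanded when the call began, along the tool's axes at that moment; what a row does not reach only later rows make up. A row lasts 1/10 s, in which the tool goes at most 50 mm and 8.59 degrees, less where a joint would pass 70% of its speed; a pose out of reach is approached as far as the arm can. A call with a gripper value outside its range is refused whole. "hand" is the finger opening in cm, from 0 to 8.54, set as the call begins (left out, the last holds). The fingers move at their own pace and stop on an object; "squeeze" is the grip in N (left out, the last holds). Time passes only in rows, so rows that repeat a pose let the fingers close. It gives the time, the measured TCP pose, the force, the opening and the grip force at its end, in the units of the state.
- bot.state(): the state, without advancing time (a new reading comes with each control period).
- grab_frame(name): name is "side" or "top"; returns a dict with "frame" (420x560x3 uint8, red, green, blue), "camera_matrix" (3x3 intrinsics, pixels), "k1" (the pictures are not rectified: a ray, as slopes to the right and down, at radius r is drawn at 1 + k1 r^2 times it, then the intrinsics apply), "rvec" (rotation vector, rad) and "tvec" (3), from world to camera coordinates, as OpenCV has them. Camera axes: x right, y down, z forward; pixel columns grow to the right and rows downward; lengths in m; the calibration is good to about 2 mm. A picture is of the moment at which its call begins. There is no depth.
- bot.job_done(): hands the job in; it is judged then, once.
The state is a dict: "clock": time; "q": joint angles; "joint_vel": joint speeds; "tau": joint torques, N m; "eef_pos": TCP position; "tool_rot": TCP orientation; "force": force on the tool from outside, world axes, zero at the start; "moment": the same for the moment, N m; "opening": opening from 0.0 (shut) to 1.0 (fully open); "finger_force": force on a finger pad.
Only numpy, scipy, OpenCV 4.12 (cv2) and the standard library are available. Lean on these libraries where they do the work, as an engineer would, in place of code of your own. Each camera call takes 0.05 s, during which the arm holds its last target. There are 200 camera calls.

### The job

Both sliding sashes of the little clear cabinet have been left half open. Lower the sash in front of the brown bottle with the red cap until it is fully shut, and raise the sash in front of the purple staining jar until it is fully open, without knocking over or shifting the bottle or the jar.

Things in the scene. Friction and masses are not known exactly. Their poses are not given: they have to be found in the camera images.
- cabinet: Clear two-bay cabinet, 130 deep x 330 wide x 150 mm high, fixed. Origin under its centre; x to its back, y to its left seen from the robot. Bay middles at y +79 and -79 mm, each behind its own sash; the handles are at x -58 mm, the same y. A sash slides straight up and down, stays where it is left, and needs about 3 N down or 6 N up to move.
- left_handle (a point): Middle of the black handle bar of the cabinet's left (+y) sash. Bar 12 mm thick, 80 mm long, level, parallel to the sash, on two posts 64 mm apart above the sash's top edge (34 mm free below the bar): grip across its thickness from above. Axes: y along the bar, x into the cabinet. Height of the bar's centre: 0.190 m fully shut, 0.285 m fully raised (95 mm travel, stops at both ends); starts between.
- right_handle (a point): Middle of the black handle bar of the cabinet's right (-y) sash. Bar 12 mm thick, 80 mm long, level, parallel to the sash, on two posts 64 mm apart above the sash's top edge (34 mm free below the bar): grip across its thickness from above. Axes: y along the bar, x into the cabinet. Height of the bar's centre: 0.190 m fully shut, 0.285 m fully raised (95 mm travel, stops at both ends); starts between.
- fixative_bottle: Brown (amber) fixative bottle with a red cap, 34 mm across, 84 mm high, standing in one of the cabinet's two bays (either one), on its floor at height 0.012 m. Origin at the centre of its underside, z up. Not to be handled.
- staining_jar: Square clear staining jar with purple content and a black lid, 56 x 56 x 90 mm, standing in the other bay. Origin at the centre of its underside, z up. Not to be handled.

How it is judged:
At the end, for the whole second after the job is handed in: The sash in front of the red-capped bottle is shut to within 14 mm of its lower stop, the sash in front of the purple jar is raised to within 14 mm of its upper stop, and each container still stands in its own bay (((horizontal distance between fixative_bottle and left_handle below 0.115 m and horizontal distance between staining_jar and right_handle below 0.115 m and height (world z) of left_handle below 0.204 m and height (world z) of right_handle above 0.271 m) or (horizontal distance between fixative_bottle and right_handle below 0.115 m and horizontal distance between staining_jar and left_handle below 0.115 m and height (world z) of right_handle below 0.204 m and height (world z) of left_handle above 0.271 m))); the robot touches nothing.
It fails at once if the red-capped bottle or the staining jar is shifted by more than 20 mm or tipped by more than 0.3 rad (distance of any of fixative_bottle, staining_jar from where it was at the start of the episode above 0.02 m or angle between any of fixative_bottle, staining_jar's own z axis and vertical above 0.3 rad).
It also fails if it takes over 38 s, if anything falls off the work surface, if the arm or the gripper's body presses on something with over 40 N, if the wrist force passes 120 N, or if a joint passes its speed limit or range.

## Working session

There is one attempt and no reset: what is moved stays moved. The work goes in short steps, Python scripts to look and compute and a tool call to move; the robot and the scene stay as the last step left them, time stands still between calls to the robot, and variables do not carry over. Pictures are saved under pics/ and viewed, at most 10 in all, crops included, and the job is handed in when it is done.

Besides the shell and the picture viewer there is one more tool, called as name(argument=value, ...) on one line, values as JSON. servo_tool: Moves the arm, as the interface text tells. Its arguments: {"type":"object","properties":{"targets":{"type":"array","items":{"type":"array","items":{"type":"array","items":{"type":"number"}}}},"hand":{"type":"number"},"squeeze":{"type":"number"}},"required":["targets"]}

```bash
mkdir -p pics
cat > h.py <<'E'
import numpy as np, cv2
from workcell import bot, grab_frame
def ray(f,u,v):
    K=f["camera_matrix"];x,y=(u-K[0][2])/K[0][0],(v-K[1][2])/K[1][1]
    p=cv2.undistortPoints(np.array([[[u,v]]],float),np.array(K),np.array([f["k1"],0,0,0,0],float))[0,0]
    R=cv2.Rodrigues(np.array(f["rvec"],float))[0];t=np.array(f["tvec"],float).ravel()
    d=R.T@np.array([p[0],p[1],1]);return -R.T@t,d/np.linalg.norm(d)
def onz(f,u,v,z):
    c,d=ray(f,u,v);return c+d*(z-c[2])/d[2]
def two(f,a,g,b):
    c,d=ray(f,*a);e,h=ray(g,*b)
    s=np.linalg.lstsq(np.c_[d,-h],e-c,rcond=None)[0];p,q=c+s[0]*d,e+s[1]*h
    return (p+q)/2,np.linalg.norm(p-q)
E
python3 - <<'E'
from h import *
for n in("side","top"):
    f=grab_frame(n);cv2.imwrite(f"pics/{n}0.png",f["frame"][:,:,::-1]);np.save(n+"0.npy",f,allow_pickle=True)
s=bot.state();print(s["clock"],s["eef_pos"],s["tool_rot"],s["opening"])
E
```

```text
0.1 [ 0.27035509 -0.53495616  0.23051857] [ 9.72763249e-01  2.31799399e-01 -1.14088203e-04 -8.28490600e-04] 1.0002682828139673
```

View pics/side0.png

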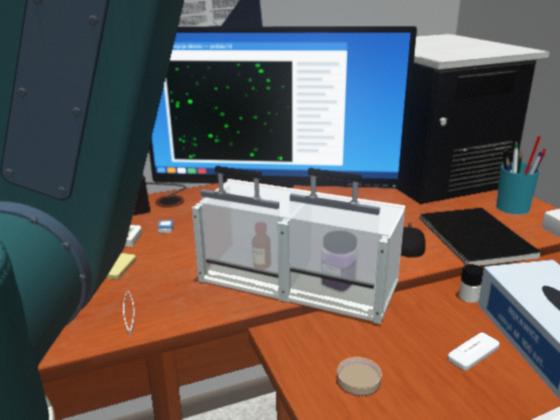

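View pics/top0.png

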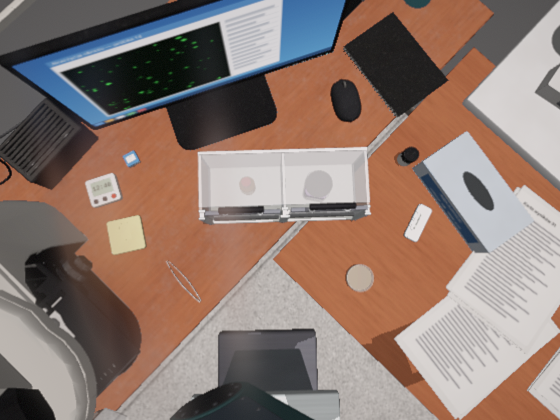

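Run:
```python
from h import *
a=cv2.imread("pics/side0.png")[155:325,185:415];b=cv2.imread("pics/top0.png")[140:230,190:380]
cv2.imwrite("pics/c1.png",cv2.resize(a,None,fx=3.4,fy=3.4,interpolation=2));cv2.imwrite("pics/c2.png",cv2.resize(b,None,fx=4,fy=4,interpolation=2))
f=np.load("top0.npy",allow_pickle=True).item()
for p in[(201,152),(366,149),(369,218),(200,221)]:print(p,onz(f,*p,.15).round(3))
g=np.load("side0.npy",allow_pickle=True).item()
print(ray(f,280,210),ray(g,280,210))
```

```text
(201, 152) [0.649 0.112 0.15 ]
(366, 149) [ 0.649 -0.209  0.15 ]
(369, 218) [ 0.514 -0.209  0.15 ]
(200, 221) [0.515 0.114 0.15 ]
(array([ 0.4512616 , -0.01656022,  0.98166721]), array([ 0.09778521, -0.02653376, -0.99485376])) (array([-0.17179521, -0.34974218,  0.52338931]), array([ 0.82852433,  0.36602212, -0.42376319]))
```

View pics/c1.png

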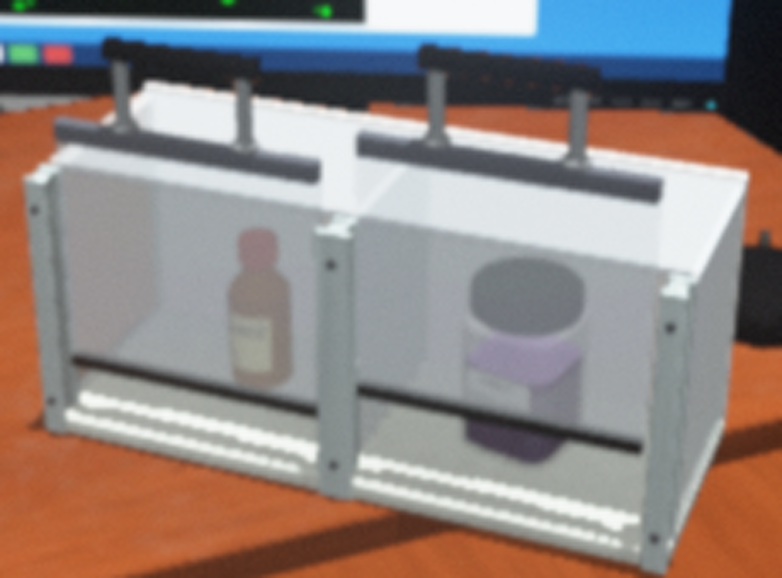

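View pics/c2.png

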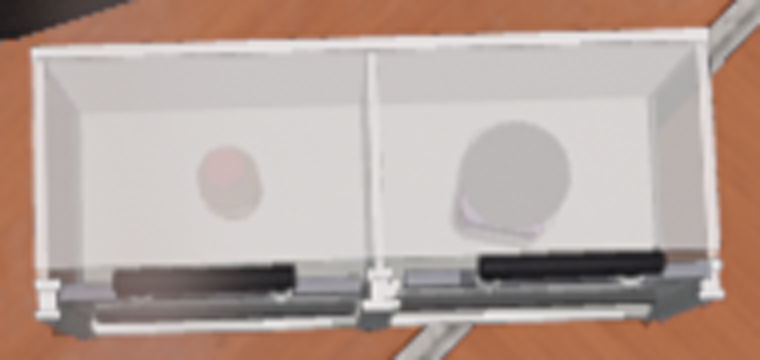

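The bottle is in the left bay and the jar in the right, so I lower the left sash and raise the right. Bar centres (full px): left is top (241,210), side (238,172). Right is top (333,206.5), side (335,174.4).

Run:
```python
from h import *
f=np.load("top0.npy",allow_pickle=True).item();g=np.load("side0.npy",allow_pickle=True).item()
T=lambda x,y:(190+x/4,140+y/4);S=lambda x,y:(185+x/3.4,155+y/3.4)
for n,t,s in[("L",((113,280),(204,280),(295,277)),((106,47),(181,58),(258,68))),("R",((478,267),(571.5,265),(665,263)),((422,56),(510,66),(600,76)))]:
    for a,b in zip(t,s):
        p,e=two(f,T(*a),g,S(*b));print(n,p.round(4),round(e,4))
for p in[(35,50),(705,33)]:print(onz(f,*T(*p),.15).round(4))
s=bot.state();print(s["eef_pos"],cv2.__version__)
from scipy.spatial.transform import Rotation as R
print(R.from_quat(s["tool_rot"]).as_matrix().round(3))
```

```text
L [0.5288 0.071  0.2183] 0.0007
L [0.528  0.031  0.2187] 0.0011
L [ 0.5282 -0.0086  0.2195] 0.0005
R [ 0.5292 -0.0876  0.2362] 0.0007
R [ 0.5291 -0.1277  0.2374] 0.0007
R [ 0.5289 -0.1675  0.2388] 0.0001
[0.6482 0.1159 0.15  ]
[ 0.6505 -0.21    0.15  ]
[ 0.27035509 -0.53495616  0.23051857] 4.12.0
[[ 0.893  0.451 -0.001]
 [ 0.451 -0.893  0.002]
 [ 0.    -0.002 -1.   ]]
```

servo_tool(targets=[[[0,0,-4,0],[3,-2,-7,-7],[7,-4.2,-7,-14],[11,-6.5,-7,-21],[15,-9,-7,-28],[19,-11.3,-7,-35],[23,-13.7,-7,-42],[27,-16,-7,-49],[31,-18.5,-7,-56],[35,-20.8,-7,-63.2]]], hand=8.5)

```text
clock: 1.1
eef_pos: [0.4895, -0.19, 0.3011]
tool_rot: [0.705, 0.709, -0.0, -0.0]
force: [0.7, -1.0, 0.3]
opening: 0.991
finger_force: 0.0
```

Run:
```python
from h import *
from scipy.spatial.transform import Rotation as R
s=bot.state();M=R.from_quat(s["tool_rot"]).as_matrix();print(s["clock"],s["eef_pos"],M.round(3),M.T@(np.array([.529,-.128,.30])-s["eef_pos"]),s["q"])
```

```text
1.1 [ 0.48948891 -0.19002256  0.30106922] [[-0.005  1.    -0.001]
 [ 1.     0.005  0.   ]
 [ 0.    -0.001 -1.   ]] [0.0618193  0.03982827 0.00107211] [-5.01954580e-01  1.91712156e-01  1.57048124e+00  8.35144104e-05
  1.38004976e+00 -5.07083760e-01]
```

servo_tool(targets=[[[3,2,0,0],[6.2,4,0,0],[6.2,4,0,0],[6.2,4,0,0]]])

```text
clock: 1.5
eef_pos: [0.529, -0.1294, 0.3008]
tool_rot: [0.706, 0.708, -0.0, -0.0]
force: [-0.1, -0.6, 0.4]
opening: 0.997
finger_force: 0.0
```

Run:
```python
from h import *
o=[]
for n,c in(("side",(150,80)),("top",(240,130))):
    f=grab_frame(n);o.append(cv2.resize(f["frame"][c[1]:c[1]+150,c[0]:c[0]+260,::-1],None,fx=2,fy=2))
cv2.imwrite("pics/d.png",np.vstack(o)[:600]);print(bot.state()["eef_pos"])
```

```text
[ 0.52848835 -0.13070667  0.30101013]
```

View pics/d.png

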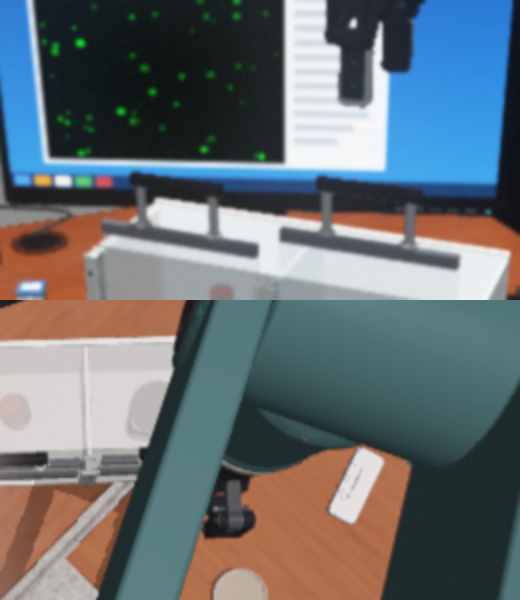

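The open fingers (crop about (355,100) and (397,65)) stand above the right bar (370,188) on either side of it. I descend over it.

servo_tool(targets=[[[0.2,0,2,0],[0.2,0,4,0],[0.2,0,5,0],[0.2,0,6,0],[0.2,0,7,0],[0.2,0,8,0],[0.2,0,8.4,0],[0.2,0,8.4,0]]])

```text
clock: 2.4
eef_pos: [0.5288, -0.1279, 0.2167]
tool_rot: [0.707, 0.707, -0.0, -0.001]
force: [0.2, 0.5, 0.3]
opening: 0.996
finger_force: 0.0
```

servo_tool(targets=[[[0,0,0,0],[0,0,0,0],[0,0,0,0],[0,0,0,0],[0,0,0,0],[0,0,0,0],[0,0,0,0],[0,0,0,0]]], hand=0, squeeze=50)

```text
clock: 3.2
eef_pos: [0.5298, -0.1281, 0.2176]
tool_rot: [0.707, 0.707, 0.0, 0.0]
force: [1.5, 0.7, 0.9]
opening: 0.117
finger_force: 48.7
```

servo_tool(targets=[[[0,0,-0.7,0],[0,0,-1.4,0],[0,0,-2.1,0],[0,0,-2.8,0],[0,0,-3.5,0],[0,0,-4,0],[0,0,-4.4,0],[0,0,-4.6,0],[0,0,-4.6,0],[0,0,-4.6,0]]])

```text
clock: 4.2
eef_pos: [0.5297, -0.1281, 0.2635]
tool_rot: [0.707, 0.707, 0.0, 0.0]
force: [5.3, 0.4, -2.3]
opening: 0.12
finger_force: 49.1
```

servo_tool(targets=[[[0,0,-0.2,0],[0,0,-0.3,0],[0,0,-0.3,0],[0,0,-0.3,0]]])

```text
clock: 4.6
eef_pos: [0.5296, -0.1281, 0.2656]
tool_rot: [0.707, 0.707, 0.0, 0.0]
force: [8.2, 0.2, -7.9]
opening: 0.119
finger_force: 49.0
```

Run:
```python
from h import *
f=grab_frame("side");print(bot.state()["eef_pos"])
cv2.imwrite("pics/e.png",cv2.resize(f["frame"][110:320,185:415,::-1],None,fx=2.8,fy=2.8,interpolation=2))
```

```text
[ 0.52968409 -0.1280486   0.26560836]
```

View pics/e.png

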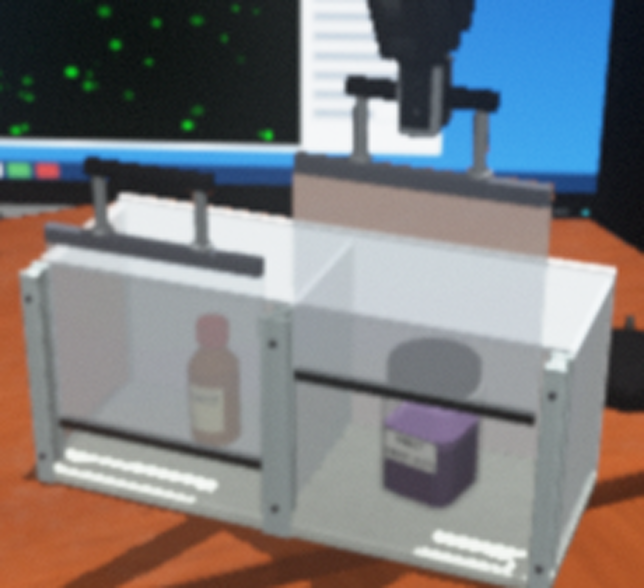

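The right sash is up (bar at about z 0.285, at the crop's (420,90), lower edge at about (415,395)). The bottle and jar stand as before. I release and go to the left bar.

servo_tool(targets=[[[0,0,0.3,0],[0,0,0.3,0],[0,0,0.3,0],[0,0,0.3,0],[0,0,0.3,0],[0,0,0.3,0],[0,0,-1.5,0],[0,0,-3.5,0],[0,0,-5.5,0],[0,0,-5.5,0]]], hand=8.5)

```text
clock: 5.65
eef_pos: [0.5308, -0.1286, 0.3242]
tool_rot: [0.707, 0.707, 0.001, 0.002]
force: [-0.0, -0.9, 1.1]
opening: 0.996
finger_force: 0.0
```

servo_tool(targets=[[[3,0,0,0],[6,0,0,0],[9,0,0,0],[12,0,0,0],[14.5,0,0,0],[15.9,0,0,0],[15.9,0,0,0],[15.9,0,0,0],[15.9,0,0,0]]])

```text
clock: 6.55
eef_pos: [0.5292, 0.0298, 0.3211]
tool_rot: [0.707, 0.707, -0.0, 0.0]
force: [-0.8, -0.8, -0.5]
opening: 0.996
finger_force: 0.0
```

servo_tool(targets=[[[0,0,3,0],[0,0,6,0],[0,0,7.5,0],[0,0,9,0],[0,0,10,0],[0,0,11,0],[0,0,12,0],[0,0,12.2,0],[0,0,12.2,0],[0,0,12.2,0]]])

```text
clock: 7.55
eef_pos: [0.5296, 0.031, 0.1998]
tool_rot: [0.707, 0.707, 0.0, 0.0]
force: [-0.2, 0.7, 0.9]
opening: 0.995
finger_force: 0.0
```

servo_tool(targets=[[[0,0,0,0],[0,0,0,0],[0,0,0,0],[0,0,0,0],[0,0,0,0],[0,0,0,0],[0,0,0,0],[0,0,0,0]]], hand=0)

```text
clock: 8.35
eef_pos: [0.5284, 0.031, 0.1992]
tool_rot: [0.707, 0.707, -0.0, -0.001]
force: [-3.0, -0.4, 2.4]
opening: 0.119
finger_force: 48.8
```

servo_tool(targets=[[[0,0,0.5,0],[0,0,1,0],[0,0,1.5,0],[0,0,2,0],[0,0,2.3,0],[0,0,2.5,0],[0,0,2.6,0],[0,0,2.6,0]]])

```text
clock: 9.15
eef_pos: [0.5285, 0.031, 0.1727]
tool_rot: [0.707, 0.707, -0.0, -0.001]
force: [-5.0, -0.4, 0.1]
opening: 0.115
finger_force: 48.7
```

servo_tool(targets=[[[0,0,0.1,0],[0,0,0,0],[0,0,0,0],[0,0,0,0],[0,0,0,0],[0,0,0,0],[0,0,-2,0],[0,0,-5,0],[0,0,-9,0],[0,0,-13,0]]], hand=8.5)

```text
clock: 10.15
eef_pos: [0.5287, 0.031, 0.3044]
tool_rot: [0.707, 0.707, -0.0, -0.0]
force: [0.7, -0.3, -0.0]
opening: 0.991
finger_force: 0.0
```

servo_tool(targets=[[[0,0,-3,0],[0,0,-3,0],[0,0,-3,0],[0,0,-3,0],[0,0,-3,0]]])

```text
clock: 10.65
eef_pos: [0.5282, 0.031, 0.3317]
tool_rot: [0.707, 0.707, -0.001, -0.001]
force: [0.1, -0.2, -0.9]
opening: 0.99
finger_force: 0.0
```

Run:
```python
from h import *
f=grab_frame("side");print(bot.state()["eef_pos"])
cv2.imwrite("pics/f.png",cv2.resize(f["frame"][110:320,185:415,::-1],None,fx=2.8,fy=2.8,interpolation=2))
```

```text
[0.52832753 0.03100236 0.33181814]
```

View pics/f.png

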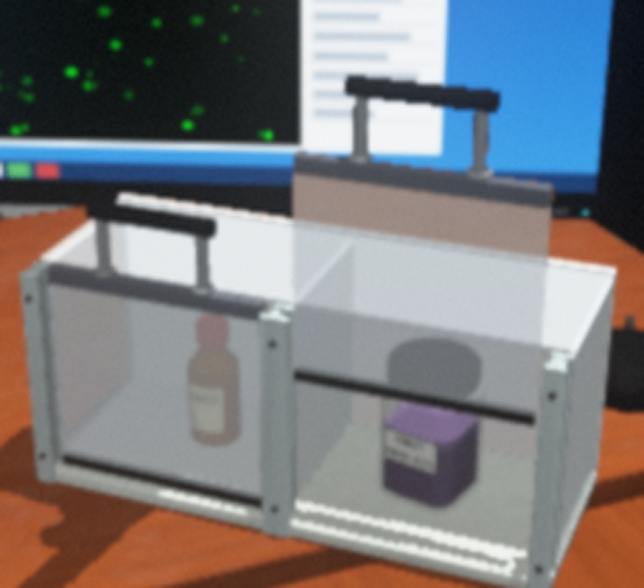

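The left sash is down (bar at the crop's (152,220)) and the right one is still up (bar at (422,92)). Both containers are unmoved. I measure the heights and hand in.

Run:
```python
from h import *
g=np.load("side0.npy",allow_pickle=True).item();z=[]
for p in((152,220),(422,92)):
    c,d=ray(g,185+p[0]/2.8,110+p[1]/2.8);z.append((c+d*(.528-c[0])/d[0]).round(4))
print(z)
if z[0][2]<.2 and z[1][2]>.276:print(bot.job_done())
```

```text
[array([0.528 , 0.0299, 0.1908]), array([ 0.528 , -0.1279,  0.2856])]
the job is handed in; nothing more can be done
None
```

The job is handed in: the left sash, in front of the red-capped bottle, is shut (bar at about 0.191 m), and the right sash, in front of the purple jar, is fully raised (bar at about 0.286 m), with no visible shift of either container in the last picture; the verdict was not shown.

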